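# Put a mixed handful of goods back in the counter display

## Task

Put this mixed handful of loose goods back in the small wooden display pieces, each where its kind belongs: the beeswax candle lying in the long narrow tray, the boxed soap lying flat and right way up in the broader tray, and the two loose lip balms standing upright in the rack, one in the middle of each of the two gaps between the three lip balms already standing there. Do not knock over or shift the three lip balms in the rack, and let go of everything.

Things in the scene. Friction and masses are not known exactly. Their poses are not given: they have to be found in the camera images.
- candle: Loose yellow beeswax candle stick lying on the counter, 132 mm long and 23 mm thick and high, about 55 g, does not roll. Origin at the centre of its underside, y along its length, z up. Starts with its length roughly along world y. It can be gripped across its thickness, near its middle, by the top 12 mm, which keeps the fingertips above the rim of its tray when set down.
- soap: Loose small boxed soap bar, pale blue, lying flat, 58 (x) x 88 (y) x 30 (z) mm, about 90 g. Origin at the centre of its underside, z up. Starts with its long side roughly along world y. Grip it across the 58 mm side, by its top 15 mm.
- balm_a: Loose lip-balm tube standing upright, white body and yellow cap, 17 mm diameter, 67 mm tall (cap: the top 21 mm), 12 g; origin at the centre of its underside, z up. The two loose lip balms look alike and may take either gap of the rack.
- balm_b: Loose lip-balm tube standing upright, white body and yellow cap, 17 mm diameter, 67 mm tall (cap: the top 21 mm), 12 g; origin at the centre of its underside, z up. Looks just like the other loose one, balm_a.
- candle_tray: Long narrow shallow wooden tray for the candle: inside 44 (x) x 148 (y) mm, walls 4 mm thick, inner floor 8 mm and rim 16 mm above the counter. Fixed; origin at the centre of its underside on the counter, y along its long side, z up.
- soap_tray: Broader shallow wooden tray for the soap: inside 76 (x) x 106 (y) mm, walls 4 mm thick, inner floor 8 mm and rim 16 mm above the counter. Fixed; origin at the centre of its underside on the counter, y along its long side, z up.
- balm_rack: Narrow wooden trough, lip balms stand in a row along its y: inside 30 (x) x 148 (y) mm, walls 4 mm thick, inner floor 4 mm and rim 22 mm above the counter. Three stand in it at y = -60, 0 and +60 mm; the two gaps to fill are centred at y = -30 and +30 mm. Fixed; origin at the centre of its underside on the counter, y along its long side, z up.
- rack_balm0: Lip balm already standing loose in the rack, at rack y = -60 mm; not to be disturbed. A lip-balm tube standing upright, white body and yellow cap, 17 mm diameter, 67 mm tall (cap: the top 21 mm), 12 g; origin at the centre of its underside, z up.
- rack_balm1: Lip balm already standing loose in the rack, at rack y = 0 mm; not to be disturbed. A lip-balm tube standing upright, white body and yellow cap, 17 mm diameter, 67 mm tall (cap: the top 21 mm), 12 g; origin at the centre of its underside, z up.
- rack_balm2: Lip balm already standing loose in the rack, at rack y = +60 mm; not to be disturbed. A lip-balm tube standing upright, white body and yellow cap, 17 mm diameter, 67 mm tall (cap: the top 21 mm), 12 g; origin at the centre of its underside, z up.

How it is judged:
At the end, for the whole second after the job is handed in: Candle and soap lie flat in their trays (within 14 mm of centre, candle 12 mm lengthwise, 0.25 rad); each loose lip balm stands in its own rack gap within 11 mm of the middle; the rack's own three stand within 10 mm of their starts; all released, at rest (x of candle in the frame of candle_tray between -0.014 and 0.014 m and y of candle in the frame of candle_tray between -0.012 and 0.012 m and z of candle in the frame of candle_tray between 0.004 and 0.012 m and angle between the y axis of candle and the y axis of candle_tray, either way round below 0.25 rad and angle between each of candle, soap, rack_balm0, rack_balm1, rack_balm2's own z axis and vertical below 0.1 rad and linear speed of each of candle, soap below 0.02 m/s and contact force between each of candle, soap and the fingers below 0.05 N and x of soap in the frame of soap_tray between -0.014 and 0.014 m and y of soap in the frame of soap_tray between -0.014 and 0.014 m and z of soap in the frame of soap_tray between 0.004 and 0.012 m and angle between the y axis of soap and the y axis of soap_tray, either way round below 0.25 rad and (((x of balm_a in the frame of balm_rack between -0.01 and 0.01 m and y of balm_a in the frame of balm_rack between -0.041 and -0.019 m and z of balm_a in the frame of balm_rack between 0.001 and 0.008 m and angle between balm_a's own z axis and vertical below 0.1 rad and linear speed of balm_a below 0.02 m/s and contact force between balm_a and the fingers below 0.05 N) and (x of balm_b in the frame of balm_rack between -0.01 and 0.01 m and y of balm_b in the frame of balm_rack between 0.019 and 0.041 m and z of balm_b in the frame of balm_rack between 0.001 and 0.008 m and angle between balm_b's own z axis and vertical below 0.1 rad and linear speed of balm_b below 0.02 m/s and contact force between balm_b and the fingers below 0.05 N)) or ((x of balm_a in the frame of balm_rack between -0.01 and 0.01 m and y of balm_a in the frame of balm_rack between 0.019 and 0.041 m and z of balm_a in the frame of balm_rack between 0.001 and 0.008 m and angle between balm_a's own z axis and vertical below 0.1 rad and linear speed of balm_a below 0.02 m/s and contact force between balm_a and the fingers below 0.05 N) and (x of balm_b in the frame of balm_rack between -0.01 and 0.01 m and y of balm_b in the frame of balm_rack between -0.041 and -0.019 m and z of balm_b in the frame of balm_rack between 0.001 and 0.008 m and angle between balm_b's own z axis and vertical below 0.1 rad and linear speed of balm_b below 0.02 m/s and contact force between balm_b and the fingers below 0.05 N))) and distance of each of rack_balm0, rack_balm1, rack_balm2 from where it was at the start of the episode below 0.01 m); the robot touches nothing.
It fails at once if a lip balm that stood in the rack is knocked over (angle between any of rack_balm0, rack_balm1, rack_balm2's own z axis and vertical above 0.6 rad).
It also fails if it takes over 99 s, if anything falls off the work surface, if the arm or the gripper's body presses on something with over 40 N, if the wrist force passes 120 N, or if a joint passes its speed limit or range.

## Robot

A 6-joint arm with a two-finger parallel gripper is mounted at the origin on a cart in front of the work surface, level with it; the furniture and walls round the work are solid. World frame = base frame: x ahead of the robot, y to its left, z up, the work surface at z = 0. Lengths are in m, angles in rad, forces in N, time in s.
With the tool pointing down it reaches from about 0.35 to 0.975 m from the base axis. Payload 4.9 kg.
Tool frame: the origin (TCP) lies midway between the tips of the shut fingers; the grasp point (between the pads) lies 19 mm behind it; z points along the fingers, y is the line along which they close (so a half turn about z gives the same grasp; the last joint's range is limited). The gripper opens to 85 mm and grips with 20 to 120 N. Pads are 22 mm wide; open, the fingers measure 114 mm over their backs; the gripper's body (76 mm by 85 mm) begins 54 mm behind the grasp point. The pads swing forward as they close: fully open they stand 13 mm farther back than shut.
Start: joints at [1.174, 0.053, 1.613, -0, 1.476, -0.119], TCP at [0.171, 0.601, 0.204] pointing down, gripper open.
Joint ranges: [-3.01, 3.01], [-1.01, 2.22], [0.06, 2.58], [-1.02, 4.17], [0.09, 2.62], [-3.14, 3.14]. Speed limits (rad/s): [2.57, 2.57, 3.14, 3.14, 3.14, 3.14].

## Interface

Orientations are given as a unit quaternion [w, x, y, z].
In Python, from plant import manip gives the robot as it stands.
- The arm moves only by the tool move_arm, never from a script. Its argument "increments" is one flat list of numbers, 5 for each row, row after row: the shift along the tool's x, y, z in mm, then the turn about the tool's z in rad, then the opening, from 0 (shut) to 1 (fully open). In form: [tx, ty, tz, spin, jaw, tx, ty, tz, spin, jaw, ...]. A call has 1 to 8 rows; each row shifts and turns the commanded pose from where the row before left it, along the tool's axes as they then stand; what a row does not reach is not made up. A row lasts 1/12 s, in which the tool goes at most 41.7 mm and 7.16 degrees, less where a joint would pass 70% of its speed; a pose out of reach is approached as far as the arm can. A call with a gripper value outside its range is refused whole. The fingers move at their own pace and stop on an object; the grip force is fixed at half the most. Time passes only in rows, so rows that do not move let the fingers close. It gives the time, the measured TCP pose, the force, the opening and the grip force at its end, in the units of the state.
- manip.state(): the state, without advancing time (a new reading comes with each control period).
- manip.grab_frame(name): name is "side" or "top" or "wrist"; returns a dict with "image" (420x560x3 uint8, blue, green, red), "fov_y" (degrees; the focal length in pixels is half the picture's height over the tangent of half this angle, whatever the lens; pixels are square), "cx", "cy" (the principal point, pixels), "eye" and "rotation" of the camera in the world; the wrist camera has in their place "T_tool_cam" (4x4, takes a point from camera to tool coordinates, whose origin is the TCP and whose axes are the flange's). Camera axes: x right, y down, z forward; pixel columns grow to the right and rows downward; lengths in m; the calibration is good to about 2 mm. A picture is of the moment at which its call begins: read the wrist's pose just before it. There is no depth.
- manip.job_done(): hands the job in; it is judged then, once.
The state is a dict: "time": time; "joint_pos": joint angles; "joint_vel": joint speeds; "joint_efforts": joint torques, N m; "tool_pos": TCP position; "tool_rot": TCP orientation; "contact_force": force on the tool from outside, world axes, zero at the start; "ft_torque": the same for the moment, N m; "gripper_width": opening from 0.0 (shut) to 1.0 (fully open); "grasp_force": force on a finger pad.
Only numpy, scipy, OpenCV 4.12 (cv2) and the standard library are available. Lean on these libraries where they do the work, as an engineer would, in place of code of your own. Each camera call takes 0.05 s, during which the arm holds its last target. There are 200 camera calls.

## Working session

There is one attempt and no reset: what is moved stays moved. The work goes in short steps, Python scripts to look and compute and a tool call to move; the robot and the scene stay as the last step left them, time stands still between calls to the robot, and variables do not carry over. Pictures are saved under pics/ and viewed, at most 15 in all, crops included, and the job is handed in when it is done.

Besides the shell and the picture viewer there is one more tool, called after "Request:" as name(argument=value, ...) on one line, values as JSON. move_arm: Moves the arm, as the interface text tells. Its arguments: {"type":"object","properties":{"increments":{"type":"array"}},"required":["increments"]}

```bash
mkdir -p pics; ls; python3 - <<'E'
from plant import manip
import cv2,pickle
print(manip.state())
F={}
for n in("top","side"):
    f=manip.grab_frame(n);F[n]=f;cv2.imwrite(f"pics/{n}0.png",f["image"])
    print(n,f["fov_y"],f["cx"],f["cy"],f["eye"],f["rotation"])
pickle.dump(F,open("f0.pkl","wb"))
E
```

```text
pics
{'time': 0.0, 'joint_pos': array([ 1.17395772e+00,  5.33958518e-02,  1.61427089e+00,  2.21795125e-05,
        1.47599807e+00, -1.18958534e-01]), 'joint_vel': array([ 0.00053693,  0.00027389,  0.00011987, -0.00029276, -0.00032758,
       -0.00057816]), 'joint_efforts': array([-2.87207724e-03, -3.93684411e+01, -3.70173383e+01, -2.89749187e-04,
        7.20647833e-03,  3.81323090e-06]), 'tool_pos': array([0.17115621, 0.6004121 , 0.20235271]), 'tool_rot': array([-2.74925053e-04,  1.38494420e-01,  9.90362672e-01, -9.98999012e-04]), 'contact_force': array([-0.4661559 ,  0.44101816,  0.21280471]), 'ft_torque': array([ 0.02577304,  0.0086478 , -0.00559889]), 'grasp_force': 0.0, 'gripper_width': 0.9973443773485472}
top 50.66788851314871 287.92810077303636 215.45628899907067 [ 0.41077806 -0.26591142  0.8947748 ] [ 0.02472216 -0.69791756  0.71535958 -0.02367621]
side 49.180662758376926 279.24602968296017 213.83382693907748 [0.10373058 0.34382952 0.51717139] [ 0.11392047 -0.23793455  0.84979126 -0.4563596 ]
```

View pics/top0.png

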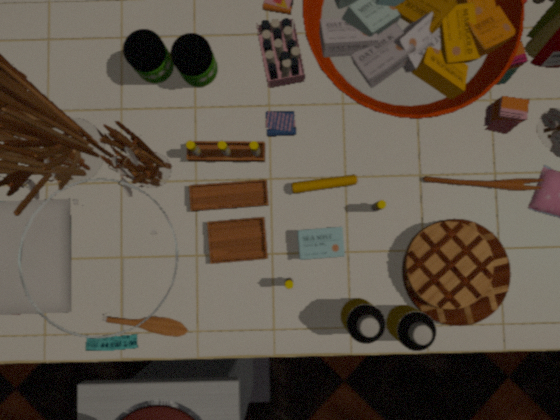

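View pics/side0.png

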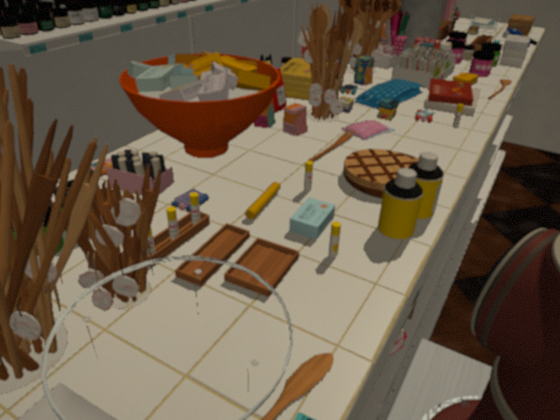

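The top view shows the rack at about (226,151), candle tray (229,195), soap tray (238,240), candle (324,184), soap (321,242) and balms near (380,204) and (289,283). There are twigs at (140,160), a glass ring at (98,257) and bottles at (362,320). I'll enlarge it for exact corners.

```bash
cat > h.py <<'E'
import numpy as np,cv2,pickle
from scipy.spatial.transform import Rotation as R
def rot(q):
    q=np.asarray(q,float)
    return q if q.shape==(3,3) else R.from_quat(q[[1,2,3,0]]).as_matrix()
def px2w(f,u,v,z):
    fl=f["image"].shape[0]/2/np.tan(np.radians(f["fov_y"])/2)
    d=rot(f["rotation"])@np.array([(u-f["cx"])/fl,(v-f["cy"])/fl,1])
    e=np.array(f["eye"]);return e+d*(z-e[2])/d[2]
def w2px(f,p):
    fl=f["image"].shape[0]/2/np.tan(np.radians(f["fov_y"])/2)
    c=rot(f["rotation"]).T@(np.array(p)-f["eye"]);return np.array([f["cx"]+fl*c[0]/c[2],f["cy"]+fl*c[1]/c[2]])
def crop(im,x,y,w,h,s,name):
    c=cv2.resize(im[y:y+h,x:x+w],None,fx=s,fy=s,interpolation=cv2.INTER_CUBIC)
    c=cv2.convertScaleAbs(c,alpha=1.6)
    for k in range(-(-x//10)*10,x+w,10): cv2.line(c,((k-x)*s,0),((k-x)*s,12 if k%50 else 25),(0,255,0),1)
    for k in range(-(-y//10)*10,y+h,10): cv2.line(c,(0,(k-y)*s),(12 if k%50 else 25,(k-y)*s),(0,255,0),1)
    cv2.imwrite(name,c)
E
python3 - <<'E'
from h import *
f=pickle.load(open("f0.pkl","rb"))["top"]
crop(f["image"],180,135,100,130,6 if 0 else 4,"pics/t1.png")
crop(f["image"],180,135,110,135,4,"pics/t1.png")
crop(f["image"],270,165,125,130,4,"pics/t2.png")
a=cv2.imread("pics/t1.png");b=cv2.imread("pics/t2.png")
crop(f["image"],180,135,110,75,7,"pics/t1.png")
crop(f["image"],200,165,200,130,4,"pics/t2.png")
E
```

```text
(no output)
```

View pics/t1.png

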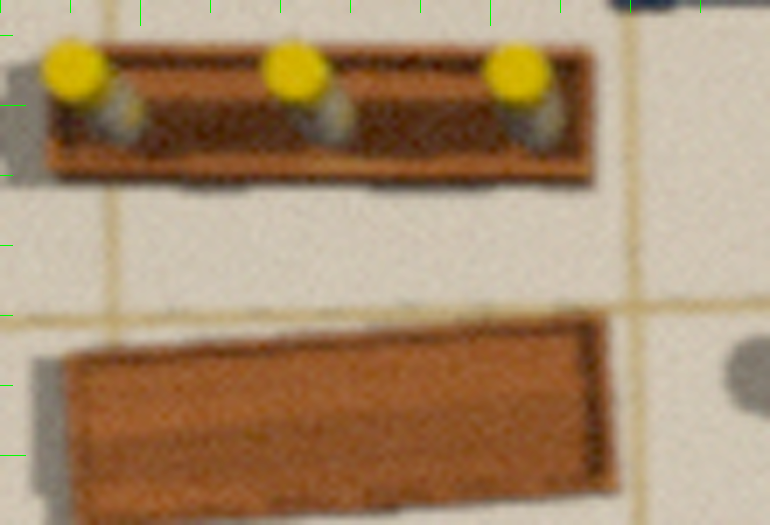

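View pics/t2.png

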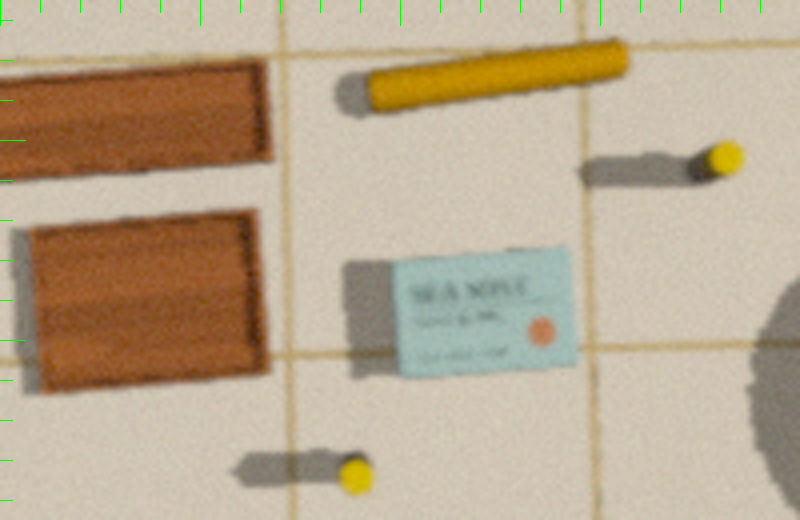

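```bash
cat > m.py <<'E'
from h import *
F=pickle.load(open("f0.pkl","rb"));f=F["top"];s=F["side"]
A=lambda x,y:(180+x/7,135+y/7)
B=lambda x,y:(200+x/4,165+y/4)
def show(n,pts,z):
    W=np.array([px2w(f,*p,z)[:2] for p in pts]);print(n,"c",(W.mean(0)*1e3).round(1))
    if len(W)==4:
        e=[np.linalg.norm(W[(i+1)%4]-W[i])*1e3 for i in range(4)]
        d=(W[0]+W[3]-W[1]-W[2]);print("  edges",np.round(e,1),"yaw of +y axis (rad from +y, ccw)",round(np.arctan2(-d[0],d[1]),3))
    return W
c=show("balms rack",[A(75,70),A(296,71),A(518,72)],.071);print((c*1e3).round(1).tolist(),"yaw",np.arctan2(-(c[0]-c[2])[0],(c[0]-c[2])[1]))
show("rack rim",[A(48,45),A(588,48),A(588,174),A(48,172)],.022)
show("ctray",[A(65,355),A(601,320),A(613,488),B(-2,180)],.016)
show("stray",[B(30,228),B(257,210),B(269,373),B(40,392)],.016)
show("candle",[B(368,73),B(625,42),B(628,72),B(372,110)],.023)
show("soap",[B(393,260),B(568,247),B(578,366),B(402,377)],.030)
b1=show("balm1",[B(725,158)],.067);b2=show("balm2",[B(356,476)],.067)
for b in(b1,b2): print("side px of top",w2px(s,[*b[0],.067]),"base",w2px(s,[*b[0],0]))
for i in range(3): print("rack side",w2px(s,[*c[i],.071]))
for z in(0,.1,.2,.3):
    L=[px2w(f,u,v,z) for u,v in((19,257),(178,257),(98,180),(98,335))]
    print(z,[(p[:2]*1e3).round().tolist() for p in L],[w2px(s,p).round().tolist() for p in L])
E
python3 m.py; python3 - <<'E'
from h import *
s=pickle.load(open("f0.pkl","rb"))["side"]
crop(s["image"],140,150,210,150,3,"pics/s1.png")
E
```

```text
balms rack c [ 603.  -145.2]
[[604.7, -85.7], [603.0, -145.1], [601.2, -204.8]] yaw -0.029708557379446488
rack rim c [ 603.1 -144. ]
  edges [154.   36.3 153.6  36.6] yaw of +y axis (rad from +y, ccw) -0.03
ctray c [ 514.2 -152.1]
  edges [153.1  48.2 135.7  53. ] yaw of +y axis (rad from +y, ccw) 0.047
stray c [ 424.6 -163.9]
  edges [113.   80.8 113.3  81.2] yaw of +y axis (rad from +y, ccw) 0.056
candle c [ 532.  -339.4]
  edges [128.2  15.  128.1  18.5] yaw of +y axis (rad from +y, ccw) 0.11
soap c [ 414.6 -329. ]
  edges [85.6 58.  85.6 56.9] yaw of +y axis (rad from +y, ccw) 0.044
balm1 c [ 483.8 -440.6]
balm2 c [ 340.4 -264.2]
side px of top [308.02770866 162.19926101] base [306.24698538 189.3602558 ]
side px of top [334.54231303 223.47666542] base [331.1577618  253.99473265]
rack side [145.10811736 224.50091201]
rack side [170.17834722 208.34124686]
rack side [192.84629999 193.72950655]
0 [[402.0, 278.0], [394.0, -42.0], [554.0, 119.0], [243.0, 118.0]] [[44.0, 523.0], [235.0, 321.0], [73.0, 350.0], [263.0, 467.0]]
0.1 [[403.0, 217.0], [396.0, -67.0], [538.0, 76.0], [262.0, 75.0]] [[71.0, 416.0], [242.0, 260.0], [91.0, 282.0], [270.0, 375.0]]
0.2 [[404.0, 156.0], [398.0, -92.0], [522.0, 33.0], [281.0, 32.0]] [[100.0, 303.0], [250.0, 191.0], [111.0, 207.0], [278.0, 275.0]]
0.3 [[405.0, 95.0], [400.0, -117.0], [506.0, -10.0], [300.0, -11.0]] [[130.0, 185.0], [259.0, 114.0], [134.0, 123.0], [286.0, 168.0]]
```

View pics/s1.png

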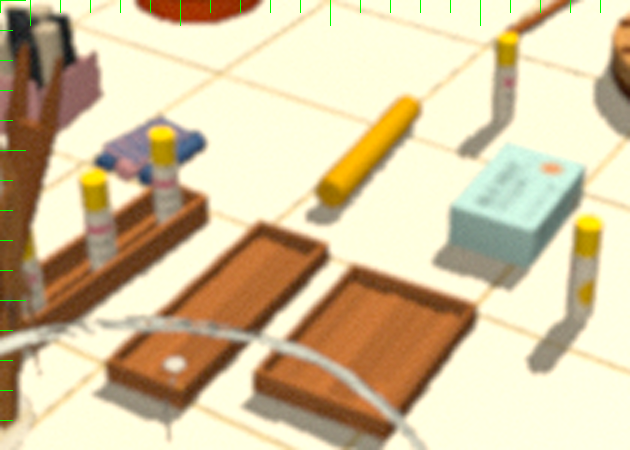

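```bash
python3 - <<'E'
from h import *
F=pickle.load(open("f0.pkl","rb"));f=F["top"];s=F["side"]
crop(f["image"],80,100,110,100,4,"pics/a.png");crop(s["image"],70,150,120,160,3,"pics/b.png")
a=cv2.imread("pics/a.png");b=cv2.imread("pics/b.png")
h=max(len(a),len(b));P=lambda i:cv2.copyMakeBorder(i,0,h-len(i),0,0,0)
o=np.hstack([P(a),P(b)]);print(o.shape);cv2.imwrite("pics/tw.png",o)
for p in((147,290),(110,295),(120,300)): print(p,px2w(s,*p,0).round(3))
for u,v in((170,182),(150,182),(168,165)):
  for z in(0,.05,.1,.15,.2):
    w=px2w(f,u,v,z);print((u,v),z,w[:2].round(3),w2px(s,w).round())
print(w2px(f,[0,0,0]))
E
```

```text
(480, 800, 3)
(147, 290) [ 0.552 -0.022  0.   ]
(110, 295) [0.593 0.017 0.   ]
(120, 300) [0.572 0.016 0.   ]
(170, 182) 0 [ 0.546 -0.027] [152. 290.]
(170, 182) 0.05 [ 0.539 -0.041] [158. 263.]
(170, 182) 0.1 [ 0.531 -0.054] [163. 234.]
(170, 182) 0.15 [ 0.524 -0.067] [170. 204.]
(170, 182) 0.2 [ 0.516 -0.081] [176. 171.]
(150, 182) 0 [0.547 0.013] [133. 305.]
(150, 182) 0.05 [ 0.54  -0.002] [139. 276.]
(150, 182) 0.1 [ 0.532 -0.018] [146. 246.]
(150, 182) 0.15 [ 0.524 -0.033] [153. 214.]
(150, 182) 0.2 [ 0.517 -0.049] [160. 181.]
(168, 165) 0 [ 0.581 -0.023] [134. 283.]
(168, 165) 0.05 [ 0.572 -0.037] [140. 257.]
(168, 165) 0.1 [ 0.562 -0.051] [147. 229.]
(168, 165) 0.15 [ 0.553 -0.064] [153. 199.]
(168, 165) 0.2 [ 0.543 -0.078] [160. 167.]
[157.8171936  460.36695086]
```

View pics/tw.png

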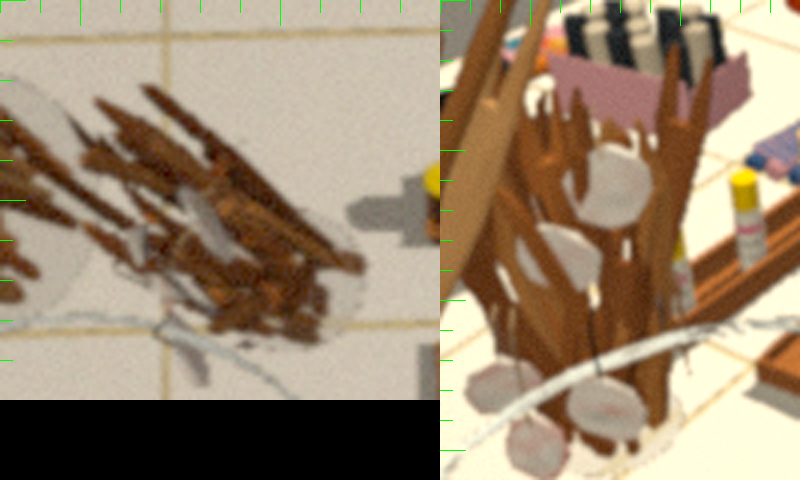

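Request:
move_arm(increments=[0, 0, -8, 0.12, 1, 0, 0, -8, 0.12, 1, 0, 0, -8, 0.12, 1, 0, 0, -8, 0.12, 1, 0, 0, -8, 0.12, 1, 0, 0, -8, 0.12, 1, 0, 0, 0, 0.12, 1, 0, 0, 0, 0.12, 1])

```text
time: 0.77
tool_pos: [0.1714, 0.6011, 0.2519]
tool_rot: [-0.0, 0.583, 0.813, 0.0]
contact_force: [0.1, -0.9, 0.2]
gripper_width: 1.0
grasp_force: 0.0
```

Request:
move_arm(increments=[0, 0, 0, 0.12, 1, 0, 0, 0, 0.12, 1, 0, 0, 0, 0.09, 1, -30, 12, 0, 0, 1, -35, 13, 0, 0, 1, -35, 13, 0, 0, 1, -35, 13, 0, 0, 1, -35, 13, 0, 0, 1])

```text
time: 1.43
tool_pos: [0.2359, 0.4294, 0.2508]
tool_rot: [0.0, 0.706, 0.708, -0.001]
contact_force: [0.5, 1.0, 0.2]
gripper_width: 1.003
grasp_force: 0.0
```

```bash
cat >> h.py <<'E'
def pose(st=None):
    from plant import manip
    st=st or manip.state();M=rot(st["tool_rot"])
    return st,np.array(st["tool_pos"]),np.arctan2(M[1,1],M[0,1]),M
def to(x,y,z,th):
    "remaining shift in tool axes (mm) and spin to a world target"
    st,p,t,M=pose();print("t %.2f"%st["time"],"pos",(p*1e3).round(1),"th",round(t,3),"tilt",round(np.arccos(-M[2,2]),4),"j",st["joint_pos"].round(2),"F",np.round(st["contact_force"],1),"w",round(st["gripper_width"],3),"g",round(st["grasp_force"],1))
    print("  d_tool now",(M.T@(np.array([x,y,z])/1e3-p)*1e3).round(1),"world d",(np.array([x,y,z])-p*1e3).round(1),"spin",round(t-th,3))
E
python3 -c "
from h import *
to(414.6,-329,200,.044)"
```

```text
t 1.43 pos [235.9 429.4 250.8] th 0.004 tilt 0.0011 j [ 0.92 -0.3   1.86 -0.    1.59  0.91] F [0.5 1.  0.2] w 1.003 g 0.0
  d_tool now [-759.1  175.8   51.5] world d [ 178.7 -758.4  -50.8] spin -0.04
```

Request:
move_arm(increments=[-37, 14, 0, 0, 1, -37, 14, 0, 0, 1, -37, 14, 0, 0, 1, -37, 14, 0, 0, 1, -37, 14, 0, 0, 1, -37, 14, 0, 0, 1, -37, 10, 0, 0, 1, -37, 10, 0, 0, 1])

```text
time: 2.1
tool_pos: [0.3406, 0.1338, 0.2512]
tool_rot: [0.0, 0.706, 0.708, 0.0]
contact_force: [1.8, -0.0, 0.2]
gripper_width: 0.997
grasp_force: 0.0
```

Request:
move_arm(increments=[-38, 7, 0, 0, 1, -38, 7, 0, 0, 1, -38, 7, 0, 0, 1, -38, 7, 0, 0, 1, -38, 7, 0, 0, 1, -38, 7, 0, 0, 1, -38, 7, 0, 0, 1, -38, 7, 0, 0, 1])

```text
time: 2.77
tool_pos: [0.3973, -0.1703, 0.2512]
tool_rot: [-0.0, 0.706, 0.708, 0.0]
contact_force: [0.6, 0.5, -0.5]
gripper_width: 1.005
grasp_force: 0.0
```

Request:
move_arm(increments=[-35, 0, 0, -0.04, 1, -35, 0, 0, 0, 1, -30, 0, 0, 0, 1, -20, 0, 0, 0, 1, 0, 0, 0, 0, 1, 0, 0, 0, 0, 1])

```text
time: 3.27
tool_pos: [0.401, -0.2886, 0.2508]
tool_rot: [-0.001, 0.692, 0.722, 0.0]
contact_force: [0.5, 0.8, 0.8]
gripper_width: 0.999
grasp_force: 0.0
```

```bash
cat >> h.py <<'E'
def wrist(name):
    from plant import manip
    st,p,t,M=pose();f=manip.grab_frame("wrist");T=np.array(f["T_tool_cam"])
    f["rotation"]=M@T[:3,:3];f["eye"]=p+M@T[:3,3];pickle.dump(f,open(f"{name}.pkl","wb"));return f
E
python3 -c "
from h import *
to(414.6,-329,200,.044)
f=wrist('w1');cv2.imwrite('pics/w1.png',cv2.convertScaleAbs(f['image'],alpha=1.5))
for n,p in dict(soap=(.4146,-.329,.03),candle=(.532,-.3394,.023),balm1=(.4838,-.4406,.067),balm2=(.3404,-.2642,.067),stray=(.4246,-.1639,.016),ctray=(.5142,-.1521,.016)).items(): print(n,w2px(f,p).round())
"
```

```text
t 3.27 pos [ 401.  -288.6  250.8] th 0.041 tilt 0.0021 j [-0.77 -0.29  1.85  0.    1.58 -0.82] F [0.5 0.8 0.8] w 0.999 g 0.0
  d_tool now [-41.   12.   50.7] world d [ 13.6 -40.4 -50.8] spin -0.003
soap [292. 209.]
candle [376. 218.]
balm1 [340. 299.]
balm2 [231. 161.]
stray [306.  77.]
ctray [380.  70.]
```

View pics/w1.png

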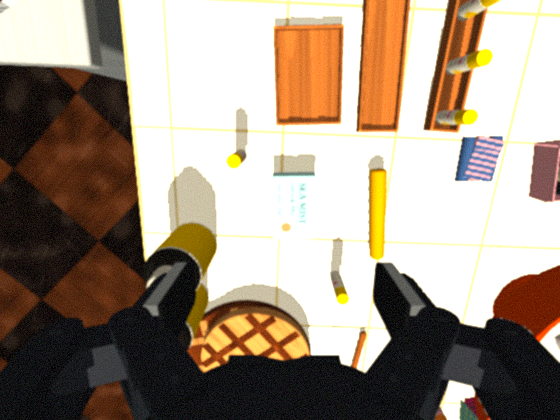

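The wrist view shows everything roughly where predicted: soap (294,204), candle (377,214), balms at (342,296) and (234,160), soap tray (309,75). That is a common offset of about 3 px. I'll check its size against the top camera.

```bash
python3 -c "
from h import *
f=pickle.load(open('w1.pkl','rb'))
for n,u,v,z in (('soap',294.5,203.5,.03),('candle',377,214,.023),('b1',342,297,.067),('b2',234,160,.067),('stray',309,74.5,.016),('rk1',484,58,.071),('rk2',471,117,.071)): print(n,(px2w(f,u,v,z)*1e3).round(1))
to(417,-328,39,.044)"
```

```text
soap [ 418.1 -321.9   30. ]
candle [ 532.6 -334.    23. ]
b1 [ 486.3 -438.1   67. ]
b2 [ 343.4 -262.4   67. ]
stray [ 428.1 -160.5   16. ]
rk1 [ 606.5 -144.4   71. ]
rk2 [ 605.8 -203.7   71. ]
t 3.32 pos [ 401.2 -287.9  251. ] th 0.043 tilt 0.0016 j [-0.77 -0.29  1.85  0.    1.58 -0.82] F [ 0.1  0.5 -0.8] w 1.0 g 0.0
  d_tool now [-41.1  14.3 211.9] world d [  15.8  -40.1 -212. ] spin -0.001
```

Request:
move_arm(increments=[-20, 7, 0, 0, 1, -18.5, 6.5, 20, 0, 1, 0, 0, 35, 0, 1, 0, 0, 35, 0, 1, 0, 0, 35, 0, 1, 0, 0, 35, 0, 1, 0, 0, 20, 0, 1, 0, 0, 0, 0, 1])

```text
time: 3.98
tool_pos: [0.4136, -0.3214, 0.0657]
tool_rot: [-0.006, 0.691, 0.723, 0.0]
contact_force: [-1.3, 0.9, 0.2]
gripper_width: 0.997
grasp_force: 0.0
```

```bash
python3 -c "
from h import *
to(416.5,-326,12,.044)"
```

```text
t 3.98 pos [ 413.6 -321.4   65.7] th 0.045 tilt 0.011 j [-0.8  -0.05  1.96  0.    1.25 -0.85] F [-1.3  0.9  0.2] w 0.997 g 0.0
  d_tool now [-5.2  3.  53.6] world d [  2.9  -4.6 -53.7] spin 0.001
```

Request:
move_arm(increments=[-5, 3, 15, 0, 1, 0, 0, 15, 0, 1, 0, 0, 12, 0, 1, 0, 0, 0, 0, 1, 0, 0, 0, 0, 1])

```text
time: 4.4
tool_pos: [0.42, -0.3305, 0.0301]
tool_rot: [-0.0, 0.691, 0.722, 0.0]
contact_force: [-1.1, -0.2, -0.0]
gripper_width: 1.0
grasp_force: 0.0
```

```bash
python3 -c "
from h import *
to(416.5,-326,12,.044)"
```

```text
t 4.40 pos [ 420.  -330.5   30.1] th 0.044 tilt 0.0001 j [-0.81  0.01  1.96  0.    1.17 -0.85] F [-1.1 -0.2 -0. ] w 1.0 g 0.0
  d_tool now [ 4.7 -3.3 18.1] world d [ -3.5   4.5 -18.1] spin -0.0
```

Request:
move_arm(increments=[4.5, -3.5, 9, 0, 1, 0, 0, 9, 0, 1, 0, 0, 0, 0, 1, 0, 0, 0, 0, 0.8, 0, 0, 0, 0, 0.5, 0, 0, 0, 0, 0.3, 0, 0, 0, 0, 0.3, 0, 0, 0, 0, 0.3])

```text
time: 5.07
tool_pos: [0.4163, -0.3269, 0.012]
tool_rot: [0.0, 0.692, 0.722, -0.0]
contact_force: [-0.2, 0.1, -0.4]
gripper_width: 0.315
grasp_force: 0.0
```

```bash
python3 -c "
from h import *
to(426.5,-162,20,.056)
f=pickle.load(open('f0.pkl','rb'))['top']
A=lambda x,y:(180+x/7,135+y/7)
print([(px2w(f,*A(*p),.016)*1e3).round(1) for p in((65,355),(601,320),(613,488))])"
```

```text
t 5.07 pos [ 416.3 -326.9   12. ] th 0.043 tilt 0.0007 j [-0.81  0.03  1.98 -0.    1.13 -0.85] F [-0.2  0.1 -0.4] w 0.315 g 0.0
  d_tool now [164.3  17.2  -8.1] world d [ 10.2 164.9   8. ] spin -0.013
[array([535.4, -70. ,  16. ]), array([ 541.6, -223. ,   16. ]), array([ 493.5, -225.4,   16. ])]
```

```bash
python3 -c "
from h import *
from plant import manip
s=manip.grab_frame('side');t=manip.grab_frame('top')
crop(s['image'],260,100,180,160,3,'pics/a.png');crop(t['image'],280,190,65,120,4,'pics/b.png')
a=cv2.imread('pics/a.png');b=cv2.imread('pics/b.png')
cv2.imwrite('pics/g1.png',np.hstack([a,b]))"
```

```text
(no output)
```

View pics/g1.png

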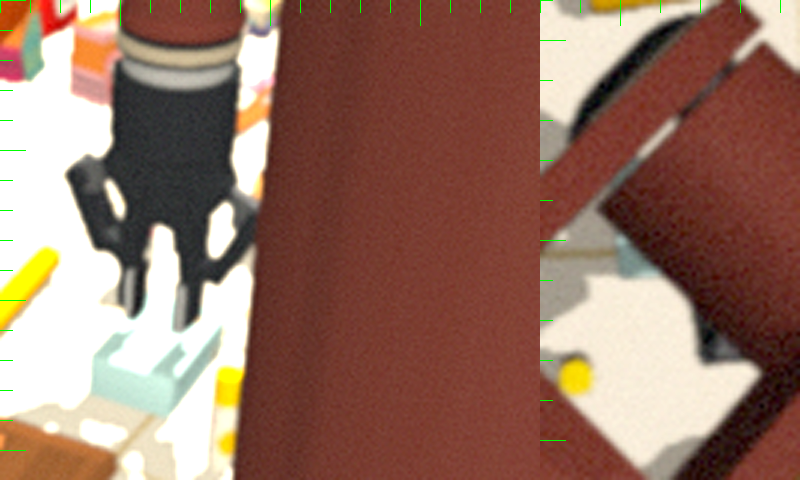

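```bash
python3 -c "
from h import *
s=pickle.load(open('f0.pkl','rb'))['side']
for z in(.012,.02,.03,.04,.05): print(z,[w2px(s,(.4163+d,-.3269,z)).round(1).tolist() for d in(-.0135,.0135)])
from plant import manip
for i in range(1): print(manip.state())"
```

```text
0.012 [[316.2, 221.0], [303.9, 216.8]]
0.02 [[316.5, 217.6], [304.2, 213.4]]
0.03 [[316.9, 213.3], [304.4, 209.1]]
0.04 [[317.3, 209.0], [304.7, 204.8]]
0.05 [[317.6, 204.5], [305.0, 200.4]]
{'time': 5.1667, 'joint_pos': array([-8.06242823e-01,  2.82378245e-02,  1.98031767e+00, -3.81490487e-05,
        1.13267123e+00, -8.49190503e-01]), 'joint_vel': array([-0.00064635,  0.00178619,  0.00189385, -0.00161604, -0.00062676,
       -0.00016017]), 'joint_efforts': array([-2.78735366e-03, -3.29623604e+01, -3.17244744e+01, -2.97998513e-04,
       -1.56024489e-03,  7.24194678e-06]), 'tool_pos': array([ 0.41624299, -0.32679109,  0.01181085]), 'tool_rot': array([ 1.82071622e-04,  6.91754771e-01,  7.22132469e-01, -2.49994705e-05]), 'contact_force': array([ 0.6741161 ,  0.06815429, -0.06863526]), 'ft_torque': array([-0.04859687,  0.00846259,  0.03229621]), 'grasp_force': 0.0, 'gripper_width': 0.2965430718406991}
```

```bash
python3 -c "
from h import *
from plant import manip
s=manip.grab_frame('side');pickle.dump(s,open('g2.pkl','wb'))
g=s['image'].max(2)
print('     ',list(range(296,332,2)))
for v in range(188,226,2): print(v,g[v,296:332:2])"
```

```text
[296, 298, 300, 302, 304, 306, 308, 310, 312, 314, 316, 318, 320, 322, 324, 326, 328, 330]
188 [247 234  87  35  38  28  42 157 244 245 246 226  49  32  37  40  42  38]
190 [245 246 128  70  80  31  56 198 247 245 246 229  50  29  27  33  34  30]
192 [245 240 105  94  86  24  74 229 246 245 247 230  55  32  30  30  34  30]
194 [241 199  72  96  86  17  89 242 245 244 246 195  63  35  29  40 117 127]
196 [174 138  59 102  75  23  91 240 244 245 244 153 102  56  28  59 202 243]
198 [148 130  58 106  71  19  91 227 236 237 236 135 111  56  27  72 224 245]
200 [150 129  60 105  67  21 102 229 234 234 225 121 108  53  26  84 237 246]
202 [210 185 136 109  63  24 139 230 233 233 218 117 104  45  27  93 233 243]
204 [245 246 232 131  53  95 196 217 226 231 199 103  99  41  31 111 229 235]
206 [245 245 231 180 127 183 218 205 215 224 198 106  98  36  67 179 229 235]
208 [245 234 234 233 217 206 195 205 221 227 201 109  95  74 166 226 233 235]
210 [229 181 185 175 165 195 204 220 217 211 197 123 129 195 231 235 233 216]
212 [162 135 132 135 189 223 223 224 213 221 231 210 200 225 223 230 225 159]
214 [133 133 139 189 209 221 224 219 218 227 218 159 162 222 229 224 166 118]
216 [132 138 173 197 216 223 219 221 229 218 154 128 150 217 233 187 118 116]
218 [150 206 220 214 223 221 218 227 218 155 131 127 135 207 203 132 117 117]
220 [173 220 228 232 231 227 229 230 166 134 129 132 180 207 141 113 119 144]
222 [153 161 176 198 223 230 232 188 135 131 129 172 220 158 117 120 141 230]
224 [145 148 150 153 161 177 190 156 146 139 135 174 172 119 118 130 210 240]
```

Side pixels put the fingertips at about z 35–40 mm, above the soap, so the pads closed over it without touching. TCP z = 2 mm is safe whichever estimate is right, so I'll reopen, go down 10 mm and close again.

Request:
move_arm(increments=[0, 0, -5, 0, 1, 0, 0, 0, 0, 1, 0, 0, 0, 0, 1, 0, 0, 0, 0, 1, 0, 0, 0, 0, 1, 0, 0, 5, 0, 1, 0, 0, 5, 0, 1, 0, 0, 5, 0, 1])

```text
time: 5.88
tool_pos: [0.4159, -0.3264, 0.0009]
tool_rot: [-0.0, 0.692, 0.722, 0.0]
contact_force: [0.4, 0.4, -0.2]
gripper_width: 0.999
grasp_force: 0.0
```

Request:
move_arm(increments=[0, 0, 0, 0, 1, 0, 0, 0, 0, 0.8, 0, 0, 0, 0, 0.6, 0, 0, 0, 0, 0.6, 0, 0, 0, 0, 0.5, 0, 0, 0, 0, 0.5])

```text
time: 6.38
tool_pos: [0.4163, -0.3268, 0.0019]
tool_rot: [0.0, 0.692, 0.722, -0.0]
contact_force: [0.7, 0.1, 0.4]
gripper_width: 0.501
grasp_force: 0.0
```

```bash
python3 -c "
from h import *
to(426.5,-162,20,.056)"
```

```text
t 6.38 pos [ 416.3 -326.8    1.9] th 0.043 tilt 0.0005 j [-0.81  0.04  1.98 -0.    1.11 -0.85] F [0.7 0.1 0.4] w 0.501 g 0.0
  d_tool now [164.2  17.3 -18.2] world d [ 10.2 164.8  18.1] spin -0.013
```

Request:
move_arm(increments=[0, 0, 0, 0, 1, 0, 0, 0, 0, 1, 0, 0, 0, 0, 1, 0, 0, 3, 0, 1, 0, 0, 3, 0, 1, 0, 0, 3, 0, 1, 0, 0, 0, 0, 1])

```text
time: 6.97
tool_pos: [0.4155, -0.3261, -0.0084]
tool_rot: [-0.001, 0.692, 0.722, 0.0]
contact_force: [-1.0, -0.1, 0.2]
gripper_width: 0.995
grasp_force: 0.0
```

```bash
python3 -c "
from h import *
from plant import manip
to(426.5,-162,20,.056)
s=manip.grab_frame('side')
c=cv2.resize(s['image'][150:240,255:365],None,fx=7,fy=6.5,interpolation=cv2.INTER_CUBIC)
cv2.imwrite('pics/g3.png',cv2.resize(s['image'][150:235,255:365],None,fx=7,fy=7,interpolation=cv2.INTER_CUBIC))"
```

```text
t 6.97 pos [ 415.5 -326.1   -8.4] th 0.043 tilt 0.0018 j [-0.81  0.06  1.99 -0.    1.1  -0.85] F [-1.  -0.1  0.2] w 0.995 g 0.0
  d_tool now [163.5  18.  -28.3] world d [ 11.  164.1  28.4] spin -0.013
```

View pics/g3.png

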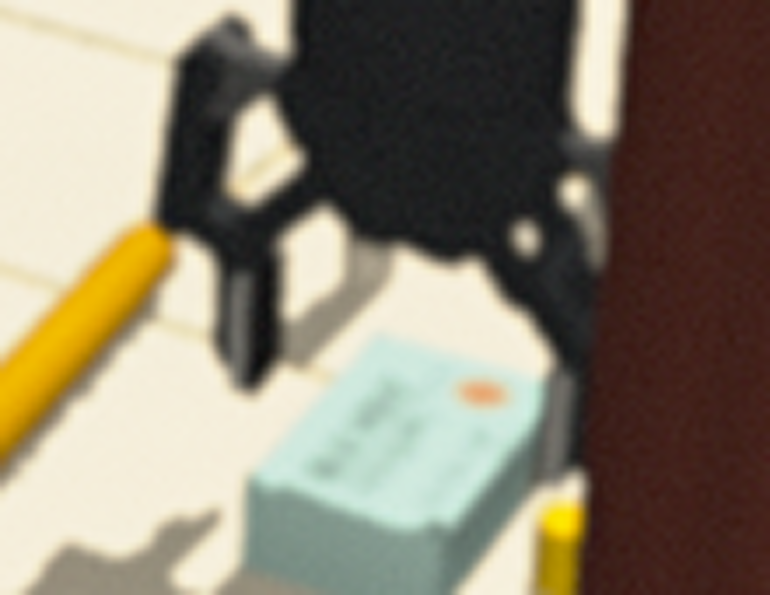

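```bash
python3 -c "
from h import *
s=pickle.load(open('f0.pkl','rb'))['side']
for z in(0,.01,.02,.03,.04): print(z,[w2px(s,(.4155+d,-.326+e,z)).round(1).tolist() for d in(.0425,.057,-.0425,-.057) for e in(-.011,.011)])
for x,y in((.2,.0),):pass
for p in ((.4436,-.285),(.4436,-.373),(.3856,-.285),(.3856,-.373)): print(p,w2px(s,(*p,.03)).round(1),w2px(s,(*p,0)).round(1))"
```

```text
0 [[293.6, 215.1], [288.2, 220.4], [287.4, 213.0], [281.9, 218.1], [331.9, 228.3], [327.0, 234.0], [338.7, 230.7], [333.9, 236.5]]
0.01 [[293.8, 211.0], [288.4, 216.2], [287.5, 208.8], [282.0, 214.0], [332.4, 224.1], [327.4, 229.8], [339.2, 226.5], [334.4, 232.2]]
0.02 [[294.0, 206.8], [288.6, 212.0], [287.7, 204.7], [282.2, 209.8], [332.8, 219.8], [327.9, 225.5], [339.7, 222.2], [334.9, 227.9]]
0.03 [[294.2, 202.6], [288.8, 207.7], [287.9, 200.4], [282.3, 205.5], [333.3, 215.5], [328.3, 221.1], [340.3, 217.8], [335.4, 223.5]]
0.04 [[294.5, 198.3], [288.9, 203.3], [288.0, 196.2], [282.5, 201.2], [333.8, 211.1], [328.7, 216.7], [340.8, 213.4], [335.9, 219.1]]
(0.4436, -0.285) [287.5 217.3] [287.  230.2]
(0.4436, -0.373) [309.1 196.6] [308.2 209. ]
(0.3856, -0.285) [315.  226.9] [313.9 239.9]
(0.3856, -0.373) [335.2 205. ] [333.8 217.5]
```

```bash
python3 -c "
from h import *
from scipy.optimize import least_squares as ls
f=pickle.load(open('w1.pkl','rb'));print(f['eye'],f['T_tool_cam'])
P=[((.4146,-.329,.03),(294.5,203.5)),((.532,-.3394,.023),(377,214)),((.4838,-.4406,.067),(342,297)),((.3404,-.2642,.067),(234,160)),((.4246,-.1639,.016),(309,74.5)),((.603,-.1451,.071),(484,58)),((.6012,-.2048,.071),(471,117))]
e0=np.array(f['eye']);R0=f['rotation']
def r(d):
  f['eye']=e0+d[:3];f['rotation']=R.from_rotvec(d[3:]).as_matrix()@R0 if len(d)>3 else R0
  return np.concatenate([w2px(f,p)-q for p,q in P])
for n in(3,6):
  o=ls(r,np.zeros(n));print((o.x*1e3).round(1),'rms',np.sqrt((o.fun**2).mean()))"
```

```text
[ 0.39964241 -0.21540706  0.42185758] [[ 4.99017179e-04 -9.58107339e-01 -2.86408934e-01  7.34790850e-02]
 [ 9.99999843e-01  4.04911227e-04  3.87797548e-04  1.46367989e-03]
 [-2.55581484e-04 -2.86409082e-01  9.58107391e-01 -1.70953517e-01]
 [ 0.00000000e+00  0.00000000e+00  0.00000000e+00  1.00000000e+00]]
[-3.5 -2.6  1.6] rms 1.3154961164109464
[-11.7   4.3  -2.1 -19.8 -21.1   5.8] rms 1.0336272757317368
```

The fit shows the wrist camera's height agrees with tool_pos. In the side view, though, the real fingertips and gripper body sit about 28 mm higher than stated: open tips at (290,205) and (334,218), roughly z 36 mm. I'll correct for this and go lower, watching the force.

Request:
move_arm(increments=[0, 0, 4, 0, 1, 0, 0, 4, 0, 1, 0, 0, 4, 0, 1, 0, 0, 2, 0, 1, 0, 0, 0, 0, 1, 0, 0, 0, 0, 1])

```text
time: 7.52
tool_pos: [0.416, -0.3265, -0.0217]
tool_rot: [-0.0, 0.692, 0.722, 0.0]
contact_force: [0.5, 0.4, -0.4]
gripper_width: 0.998
grasp_force: 0.0
```

Request:
move_arm(increments=[0, 0, 0, 0, 0.8, 0, 0, 0, 0, 0.6, 0, 0, 0, 0, 0.5, 0, 0, 0, 0, 0.5, 0, 0, 0, 0, 0.5])

```text
time: 7.93
tool_pos: [0.4166, -0.3271, -0.0208]
tool_rot: [0.001, 0.692, 0.722, -0.0]
contact_force: [0.4, -0.1, 3.2]
gripper_width: 0.664
grasp_force: 66.0
```

```bash
python3 -c "
from h import *
to(426.5,-162,20,.056)"
```

```text
t 7.93 pos [ 416.6 -327.1  -20.8] th 0.043 tilt 0.0013 j [-0.81  0.08  1.99 -0.    1.07 -0.85] F [ 0.4 -0.1  3.2] w 0.664 g 66.0
  d_tool now [164.5  17.  -40.9] world d [  9.9 165.1  40.8] spin -0.013
```

Request:
move_arm(increments=[0, 0, -15, 0, 0.5, 0, 0, -30, 0, 0.5, 0, 0, -35, 0, 0.5, 20, 2, 0, 0, 0.5, 35, 4, 0, 0, 0.5, 35, 4, 0, 0, 0.5, 35, 4, 0, 0, 0.5, 29, 3, 0, -0.013, 0.5])

```text
time: 8.6
tool_pos: [0.4258, -0.1698, 0.058]
tool_rot: [-0.001, 0.687, 0.727, 0.0]
contact_force: [0.7, 0.2, -0.5]
gripper_width: 0.663
grasp_force: 65.8
```

Request:
move_arm(increments=[10.5, 0, 0, 0, 0.5, 0, 0, 0, 0, 0.5, 0, 0, 0, 0, 0.5])

```text
time: 8.85
tool_pos: [0.4258, -0.1616, 0.0585]
tool_rot: [0.0, 0.687, 0.727, -0.0]
contact_force: [0.3, -0.3, -0.5]
gripper_width: 0.666
grasp_force: 65.8
```

```bash
python3 -c "
from h import *
from plant import manip
to(426.5,-162,-13,.056)
f=manip.grab_frame('side');w=wrist('w2')
a=cv2.resize(f['image'][150:300,180:330],None,fx=3,fy=3);b=w['image'][:,200:540]
h=max(len(a),len(b));P=lambda i:cv2.copyMakeBorder(i,0,h-len(i),0,0,0)
cv2.imwrite('pics/p1.png',np.hstack([P(a),P(b)]))"
```

```text
t 8.85 pos [ 425.8 -161.6   58.5] th 0.057 tilt 0.0007 j [-0.53 -0.23  2.13 -0.    1.24 -0.58] F [ 0.3 -0.3 -0.5] w 0.666 g 65.8
  d_tool now [-0.3  0.6 71.5] world d [  0.7  -0.4 -71.5] spin 0.001
```

View pics/p1.png

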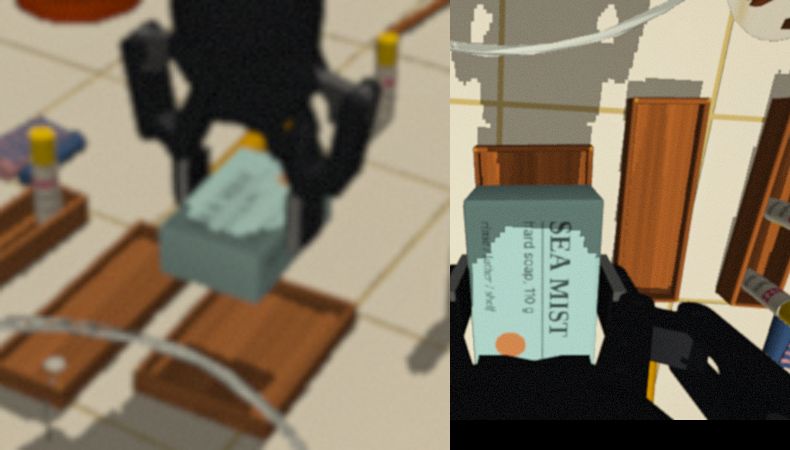

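Soap is held and centred on the tray (both centred at about u 533 in the wrist view). I'll lower it and release.

Request:
move_arm(increments=[0, 0, 20, 0, 0.5, 0, 0, 25, 0, 0.5, 0, 0, 15, 0, 0.5, 0, 0, 6, 0, 0.5, 0, 0, 4, 0, 0.5, 0, 0, 1, 0, 0.5, 0, 0, 0, 0, 0.5])

```text
time: 9.53
tool_pos: [0.4265, -0.1624, -0.0117]
tool_rot: [0.001, 0.687, 0.726, 0.0]
contact_force: [-0.2, -0.1, -0.1]
gripper_width: 0.664
grasp_force: 65.8
```

Request:
move_arm(increments=[0, 0, 0, 0, 0.75, 0, 0, 0, 0, 1, 0, 0, 0, 0, 1, 0, 0, 0, 0, 1, 0, 0, -20, 0, 1, 0, 0, -35, 0, 1, 0, 0, -30, 0, 1, 0, 0, 0, 0, 1])

```text
time: 10.2
tool_pos: [0.4303, -0.164, 0.0799]
tool_rot: [0.006, 0.687, 0.727, 0.001]
contact_force: [1.1, -0.4, 1.3]
gripper_width: 1.001
grasp_force: 0.0
```

```bash
python3 -c "
from h import *
to(532,-337,70,.11)"
```

```text
t 10.20 pos [ 430.3 -164.    79.9] th 0.056 tilt 0.0127 j [-0.53 -0.26  2.11  0.    1.27 -0.58] F [ 1.1 -0.4  1.3] w 1.001 g 0.0
  d_tool now [-178.4   91.7   12.1] world d [ 101.7 -173.    -9.9] spin -0.054
```

Request:
move_arm(increments=[-30, 16, 0, 0, 1, -36, 19, 0, 0, 1, -36, 19, 0, 0, 1, -36, 19, 0, 0, 1, -30, 16, 0, 0, 1, -12, 6.5, 0, -0.054, 1, 0, 0, 0, 0, 1, 0, 0, 0, 0, 1])

```text
time: 10.87
tool_pos: [0.5311, -0.336, 0.072]
tool_rot: [-0.001, 0.668, 0.744, 0.0]
contact_force: [-0.7, 0.5, -0.1]
gripper_width: 0.998
grasp_force: 0.0
```

```bash
python3 -c "
from h import *
from plant import manip
to(532,-337,-19,.11)
w=wrist('w3');t=manip.grab_frame('top')
a=w['image'][:,250:560];b=cv2.resize(t['image'][130:280,180:290],None,fx=4,fy=4)
h=600;P=lambda i:cv2.copyMakeBorder(i,0,h-len(i),0,0,0)
cv2.imwrite('pics/c1.png',np.hstack([P(a),P(b)]))"
```

```text
t 10.87 pos [ 531.1 -336.    72. ] th 0.108 tilt 0.0012 j [-0.68  0.17  1.71  0.    1.26 -0.79] F [-0.7  0.5 -0.1] w 0.998 g 0.0
  d_tool now [-1.2  0.8 91. ] world d [  0.9  -1.  -91. ] spin -0.002
```

View pics/c1.png

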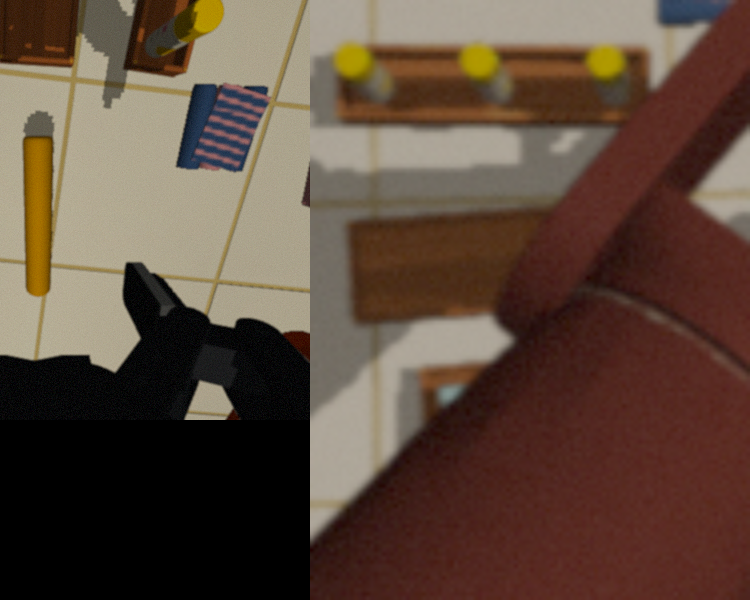

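```bash
python3 -c "
from h import *
w=pickle.load(open('w3.pkl','rb'))
for u,v in((287.5,139),(287.5,289)): print((px2w(w,u,v,.02)*1e3).round(1))
s=pickle.load(open('f0.pkl','rb'))['side']
print([w2px(s,p).round(1).tolist() for p in((.535,-.403,.0115),(.528,-.272,.0115))])"
```

```text
[ 528.8 -275.9   20. ]
[ 542.5 -396.7   20. ]
[[277.6, 185.7], [246.6, 215.1]]
```

The candle spans about (287,137) to (287,293) in the wrist view, centred and aligned. I'll descend and grip.

Request:
move_arm(increments=[-1, 2, 20, 0, 1, 0, 0, 30, 0, 1, 0, 0, 25, 0, 1, 0, 0, 10, 0, 1, 0, 0, 4, 0, 1, 0, 0, 2, 0, 1, 0, 0, 0, 0, 1, 0, 0, 0, 0, 1])

```text
time: 11.63
tool_pos: [0.5346, -0.3375, -0.0164]
tool_rot: [0.002, 0.667, 0.745, 0.0]
contact_force: [0.2, -0.8, 0.3]
gripper_width: 1.004
grasp_force: 0.0
```

Request:
move_arm(increments=[0, 0, 0, 0, 0.8, 0, 0, 0, 0, 0.6, 0, 0, 0, 0, 0.4, 0, 0, 0, 0, 0.2, 0, 0, 0, 0, 0.15, 0, 0, 0, 0, 0.15, 0, 0, 0, 0, 0.15])

```text
time: 12.22
tool_pos: [0.5338, -0.337, -0.0179]
tool_rot: [0.0, 0.667, 0.745, 0.0]
contact_force: [0.3, -0.1, 2.2]
gripper_width: 0.25
grasp_force: 62.2
```

```bash
python3 -c "
from h import *
to(515.5,-149.5,60,.045)"
```

```text
t 12.22 pos [ 533.8 -337.   -17.9] th 0.11 tilt 0.0009 j [-0.68  0.29  1.74  0.    1.11 -0.79] F [ 0.3 -0.1  2.2] w 0.25 g 62.2
  d_tool now [188.3   2.5 -78. ] world d [-18.3 187.5  77.9] spin 0.065
```

Request:
move_arm(increments=[0, 0, -10, 0, 0.15, 0, 0, -30, 0, 0.15, 0, 0, -38, 0, 0.15, 30, 0, 0, 0, 0.15, 38, 0, 0, 0, 0.15, 38, 0, 0, 0, 0.15, 38, 0, 0, 0.065, 0.15, 30, 0, 0, 0, 0.15])

```text
time: 12.88
tool_pos: [0.5151, -0.1612, 0.0597]
tool_rot: [-0.001, 0.692, 0.722, 0.0]
contact_force: [0.7, -0.6, -0.7]
gripper_width: 0.246
grasp_force: 61.9
```

Request:
move_arm(increments=[0, 0, 0, 0, 0.15, 0, 0, 0, 0, 0.15])

```text
time: 13.05
tool_pos: [0.516, -0.1623, 0.0598]
tool_rot: [0.0, 0.69, 0.724, -0.0]
contact_force: [0.4, -0.8, -0.6]
gripper_width: 0.25
grasp_force: 61.9
```

```bash
python3 -c "
from h import *
from plant import manip
w=pickle.load(open('w2.pkl','rb'))
print([(px2w(w,*p,.016)*1e3).round(1).tolist() for p in((378,98),(460,98),(428,301),(362,298))])
to(516,-147,60,.043)
s=manip.grab_frame('side');w=wrist('w4')
a=cv2.resize(s['image'][130:300,150:290],None,fx=3.4,fy=3.4);b=w['image'][:,180:490]
h=600;P=lambda i:cv2.copyMakeBorder(i,0,h-len(i),0,0,0)
cv2.imwrite('pics/c2.png',np.hstack([P(a),P(b)]))"
```

```text
[[484.9, -71.9, 16.0], [539.0, -68.8, 16.0], [547.5, -222.5, 16.0], [494.0, -222.8, 16.0]]
t 13.05 pos [ 516.  -162.3   59.8] th 0.048 tilt 0.0003 j [-0.44 -0.01  1.93 -0.    1.22 -0.49] F [ 0.4 -0.8 -0.6] w 0.25 g 61.9
  d_tool now [15.3  0.7 -0.2] world d [-0.  15.3  0.2] spin 0.005
```

View pics/c2.png

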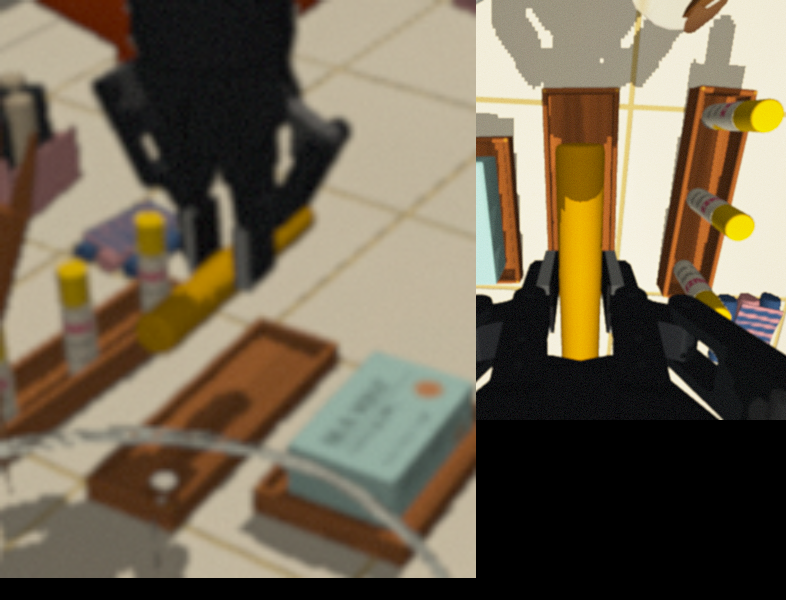

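The soap lies well in its tray, and the candle is held parallel above its own. I'll shift 15 mm and lower.

Request:
move_arm(increments=[15, 0.5, 0, 0.005, 0.15, 0, 0, 20, 0, 0.15, 0, 0, 25, 0, 0.15, 0, 0, 12, 0, 0.15, 0, 0, 5, 0, 0.15, 0, 0, 2, 0, 0.15, 0, 0, 0, 0, 0.15, 0, 0, 0, 0, 0.15])

```text
time: 13.82
tool_pos: [0.517, -0.1494, -0.0033]
tool_rot: [0.001, 0.693, 0.721, 0.0]
contact_force: [-0.7, -0.6, -0.6]
gripper_width: 0.25
grasp_force: 61.9
```

Request:
move_arm(increments=[0, 0, 1.5, 0, 0.15, 0, 0, 1.5, 0, 0.15, 0, 0, 1, 0, 0.15, 0, 0, 0, 0, 0.15])

```text
time: 14.15
tool_pos: [0.5161, -0.1486, -0.0083]
tool_rot: [0.0, 0.693, 0.721, 0.0]
contact_force: [-1.3, -0.4, -1.5]
gripper_width: 0.247
grasp_force: 61.9
```

Request:
move_arm(increments=[0, 0, 1, 0, 0.15, 0, 0, 0, 0, 0.4, 0, 0, 0, 0, 0.5, 0, 0, 0, 0, 0.5, 0, 0, -10, 0, 0.5, 0, 0, -30, 0, 0.5, 0, 0, -38, 0, 0.5, 0, 0, -38, 0, 0.6])

```text
time: 14.82
tool_pos: [0.5152, -0.1482, 0.1077]
tool_rot: [-0.001, 0.693, 0.721, -0.0]
contact_force: [1.1, -0.4, -0.9]
gripper_width: 0.594
grasp_force: 0.0
```

Request:
move_arm(increments=[0, 0, 0, 0, 0.8, 0, 0, 0, 0, 1])

```text
time: 14.98
tool_pos: [0.5187, -0.1497, 0.1113]
tool_rot: [0.004, 0.693, 0.721, 0.001]
contact_force: [-0.2, 0.6, 0.3]
gripper_width: 0.861
grasp_force: 0.0
```

```bash
python3 -c "
from h import *
to(485,-439.5,107,0)"
```

```text
t 14.98 pos [ 518.7 -149.7  111.3] th 0.04 tilt 0.0082 j [-0.42 -0.08  1.9   0.    1.31 -0.46] F [-0.2  0.6  0.3] w 0.861 g 0.0
  d_tool now [-288.2  -45.3    5. ] world d [ -33.7 -289.8   -4.3] spin 0.04
```

Request:
move_arm(increments=[0, 0, 0, 0.075, 1, -38, -3, 0, 0, 1, -38, -3, 0, 0, 1, -38, -3, 0, 0, 1, -38, -3, 0, 0, 1, -38, -3, 0, 0, 1, -38, -3, 0, 0, 1, -34, -3, 0, 0, 1])

```text
time: 15.65
tool_pos: [0.4846, -0.4112, 0.1051]
tool_rot: [-0.001, 0.72, 0.694, -0.0]
contact_force: [0.8, -0.3, -0.4]
gripper_width: 1.001
grasp_force: 0.0
```

Request:
move_arm(increments=[-15, 0, 0, 0, 1, 0, 0, 0, 0, 1, 0, 0, 0, 0, 1])

```text
time: 15.9
tool_pos: [0.4849, -0.4241, 0.1053]
tool_rot: [-0.001, 0.72, 0.694, 0.0]
contact_force: [-0.7, 2.1, 0.1]
gripper_width: 1.001
grasp_force: 0.0
```

```bash
python3 -c "
from h import *
from plant import manip
to(485,-439.5,-2,-0.03)
w=wrist('w5');t=manip.grab_frame('top')
print([w2px(w,(.485,-.4395,z)).round() for z in(.067,0)])
m=cv2.inRange(cv2.cvtColor(w['image'],cv2.COLOR_BGR2HSV),(20,150,60),(35,255,255));n,l,s,c=cv2.connectedComponentsWithStats(m)
print([(s[i].tolist(),c[i].round(1)) for i in range(1,n) if s[i][4]>60])
m=cv2.inRange(cv2.cvtColor(t['image'],cv2.COLOR_BGR2HSV),(20,150,60),(35,255,255));n,l,s,c=cv2.connectedComponentsWithStats(m)
print([(s[i].tolist(),c[i].round(1)) for i in range(1,n) if s[i][4]>30])"
```

```text
t 15.90 pos [ 484.9 -424.1  105.3] th -0.036 tilt 0.0027 j [-0.83  0.17  1.65  0.    1.32 -0.8 ] F [-0.7  2.1  0.1] w 1.001 g 0.0
  d_tool now [-15.6   0.9 107.3] world d [ 1.000e-01 -1.540e+01 -1.073e+02] spin -0.006
[array([283., 244.]), array([283., 217.])]
[([0, 146, 88, 103, 5147], array([ 38.5, 190.6])), ([276, 228, 21, 28, 487], array([285.7, 241.9])), ([0, 241, 93, 107, 4812], array([ 41.3, 281.7]))]
[([396, 0, 84, 98, 4192], array([445.4,  41.7])), ([186, 141, 11, 10, 81], array([190.8, 145.4])), ([217, 141, 11, 10, 80], array([222. , 145.4])), ([248, 142, 12, 9, 79], array([253.6, 145.6])), ([196, 188, 68, 15, 684], array([228.9, 194.3])), ([387, 306, 29, 33, 358], array([396.4, 317.7]))]
```

Request:
move_arm(increments=[-15.5, 1.5, 0, 0, 1, 0, 0, 25, 0, 1, 0, 0, 30, 0, 1, 0, 0, 30, 0, 1, 0, 0, 15, 0, 1, 0, 0, 7, 0, 1, 0, 0, 0, 0, 1, 0, 0, 0, 0, 1])

```text
time: 16.67
tool_pos: [0.4872, -0.4402, 0.0007]
tool_rot: [0.001, 0.719, 0.695, -0.0]
contact_force: [0.8, -0.3, -0.0]
gripper_width: 0.996
grasp_force: 0.0
```

Request:
move_arm(increments=[0, 0, 0, 0, 0.8, 0, 0, 0, 0, 0.6, 0, 0, 0, 0, 0.4, 0, 0, 0, 0, 0.3, 0, 0, 0, 0, 0.2, 0, 0, 0, 0, 0.1, 0, 0, 0, 0, 0.08, 0, 0, 0, 0, 0.08])

```text
time: 17.33
tool_pos: [0.4864, -0.4405, 0.0001]
tool_rot: [0.0, 0.719, 0.695, -0.0]
contact_force: [-0.3, 0.5, 3.0]
gripper_width: 0.178
grasp_force: 58.3
```

```bash
python3 -c "
from h import *
to(604,-174,90,-0.03)
f=pickle.load(open('f0.pkl','rb'))['top']
print(px2w(f,229.5,195,.031))
for u,v in((190.8,145.4),(222,145.4),(253.6,145.6)):print(px2w(f,u,v,.071).round(4))"
```

```text
t 17.33 pos [ 4.864e+02 -4.405e+02  1.000e-01] th -0.035 tilt 0.0004 j [-0.85  0.32  1.67 -0.    1.15 -0.81] F [-0.3  0.5  3. ] w 0.178 g 58.3
  d_tool now [270.4 108.2 -90. ] world d [117.6 266.5  89.9] spin -0.005
[ 0.51299721 -0.15194467  0.031     ]
[ 0.604  -0.0858  0.071 ]
[ 0.6025 -0.1446  0.071 ]
[ 0.6006 -0.204   0.071 ]
```

Request:
move_arm(increments=[0, 0, -15, 0, 0.08, 0, 0, -30, 0, 0.08, 0, 0, -35, 0, 0.08, 0, 0, -20, 0, 0.08, 20, 8, 0, 0, 0.08, 33, 13, 0, 0, 0.08, 36, 14.5, 0, 0, 0.08, 36, 14.5, 0, 0, 0.08])

```text
time: 18.0
tool_pos: [0.5411, -0.3162, 0.1009]
tool_rot: [0.001, 0.72, 0.694, 0.0]
contact_force: [1.4, 0.1, -0.1]
gripper_width: 0.181
grasp_force: 58.4
```

Request:
move_arm(increments=[36, 14.5, 0, 0, 0.08, 36, 14.5, 0, 0, 0.08, 36, 14.5, 0, 0, 0.08, 25, 10, 0, 0, 0.08, 12, 4.5, 0, 0, 0.08, 0, 0, 0, 0, 0.08, 0, 0, 0, 0, 0.08, 0, 0, 0, 0, 0.08])

```text
time: 18.67
tool_pos: [0.6034, -0.1754, 0.0999]
tool_rot: [0.0, 0.72, 0.694, -0.0]
contact_force: [0.2, -0.3, -0.2]
gripper_width: 0.182
grasp_force: 58.4
```

```bash
python3 -c "
from h import *
from plant import manip
to(604,-174.3,6,-0.03)
s=manip.grab_frame('side');w=wrist('w6')
a=cv2.resize(s['image'][100:260,120:270],None,fx=3,fy=3);b=w['image'][:,200:500]
h=480;P=lambda i:cv2.copyMakeBorder(i,0,h-len(i),0,0,0)
cv2.imwrite('pics/b1.png',cv2.convertScaleAbs(np.hstack([P(a),P(b)]),alpha=1.3))"
```

```text
t 18.67 pos [ 603.4 -175.4   99.9] th -0.036 tilt 0.0007 j [-0.4   0.14  1.69 -0.    1.3  -0.36] F [ 0.2 -0.3 -0.2] w 0.182 g 58.4
  d_tool now [ 1.2  0.6 93.9] world d [  0.6   1.1 -93.9] spin -0.006
```

View pics/b1.png

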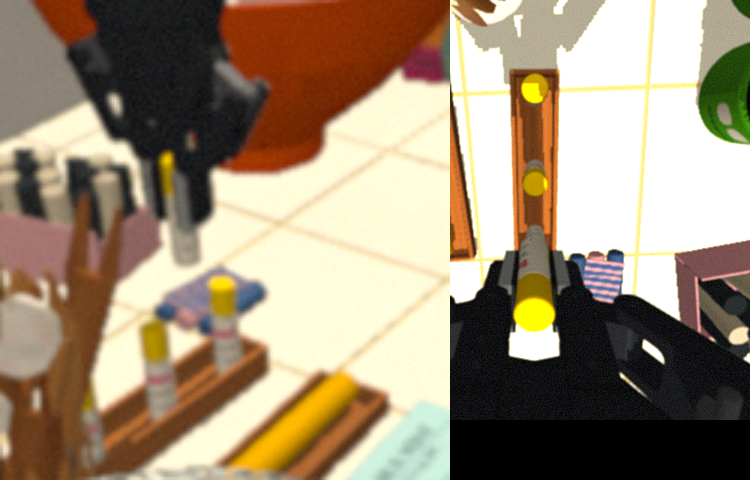

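The candle is in its tray and the balm hangs upright over the near gap. In the wrist view the rack caps at u≈285 line up with it. Lowering it into the rack.

Request:
move_arm(increments=[1, 0.5, 0, 0, 0.08, 0, 0, 20, 0, 0.08, 0, 0, 25, 0, 0.08, 0, 0, 20, 0, 0.08, 0, 0, 15, 0, 0.08, 0, 0, 8, 0, 0.08, 0, 0, 3, 0, 0.08, 0, 0, 0, 0, 0.08])

```text
time: 19.43
tool_pos: [0.6041, -0.1734, 0.0082]
tool_rot: [-0.0, 0.72, 0.694, -0.0]
contact_force: [-1.3, 0.1, -0.4]
gripper_width: 0.179
grasp_force: 58.4
```

Request:
move_arm(increments=[0, 0, 2, 0, 0.08, 0, 0, 1.5, 0, 0.08, 0, 0, 0, 0, 0.08, 0, 0, 0, 0, 0.08])

```text
time: 19.77
tool_pos: [0.6048, -0.1734, 0.0059]
tool_rot: [0.001, 0.719, 0.695, 0.0]
contact_force: [-0.9, -0.5, 0.0]
gripper_width: 0.18
grasp_force: 58.4
```

Request:
move_arm(increments=[0, 0, 1, 0, 0.08, 0, 0, 0, 0, 0.08, 0, 0, 0, 0, 0.25, 0, 0, 0, 0, 0.35, 0, 0, 0, 0, 0.45, 0, 0, 0, 0, 0.45, 0, 0, 0, 0, 0.45, 0, 0, -10, 0, 0.45])

```text
time: 20.43
tool_pos: [0.6025, -0.1725, 0.0121]
tool_rot: [-0.002, 0.719, 0.695, -0.001]
contact_force: [-0.7, 0.4, -1.1]
gripper_width: 0.449
grasp_force: 0.0
```

Request:
move_arm(increments=[0, 0, -20, 0, 0.45, 0, 0, -35, 0, 0.45, 0, 0, -38, 0, 0.45, 0, 0, -15, 0, 0.5, 0, 0, 0, 0, 0.8, 0, 0, 0, 0, 1, 0, 0, 0, 0, 1])

```text
time: 21.02
tool_pos: [0.6034, -0.1728, 0.1208]
tool_rot: [-0.001, 0.719, 0.695, -0.0]
contact_force: [-0.5, 0.1, -0.3]
gripper_width: 0.902
grasp_force: 0.0
```

```bash
python3 -c "
from h import *
from plant import manip
to(342,-263.5,122,-0.03)
t=manip.grab_frame('top')
m=cv2.inRange(cv2.cvtColor(t['image'],cv2.COLOR_BGR2HSV),(20,150,60),(35,255,255));n,l,s,c=cv2.connectedComponentsWithStats(m)
print([(s[i].tolist(),c[i].round(1)) for i in range(1,n) if s[i][4]>20])"
```

```text
t 21.02 pos [ 603.4 -172.8  120.8] th -0.035 tilt 0.0021 j [-0.4   0.12  1.68  0.    1.34 -0.36] F [-0.5  0.1 -0.3] w 0.902 g 0.0
  d_tool now [ -99.7 -258.1   -0.7] world d [-261.4  -90.7    1.2] spin -0.005
[([280, 0, 6, 8, 22], array([283.2,   4.1])), ([396, 0, 84, 98, 4093], array([445.4,  41.2])), ([186, 141, 6, 7, 28], array([188.3, 143.7])), ([235, 141, 9, 10, 78], array([238.6, 145.7])), ([248, 142, 12, 9, 80], array([253.6, 145.7])), ([202, 188, 62, 14, 608], array([232.9, 194.1])), ([285, 280, 8, 8, 53], array([288.5, 283.6])), ([342, 299, 25, 28, 173], array([350.3, 307.6])), ([387, 306, 28, 33, 284], array([396.9, 317.1]))]
```

Request:
move_arm(increments=[-9, -24, 0, 0, 1, -14, -36, 0, 0, 1, -14, -36, 0, 0, 1, -14, -36, 0, 0, 1, -14, -36, 0, 0, 1, -14, -36, 0, 0, 1, -12, -32, 0, 0, 1, -8.5, -22, 0, 0, 1])

```text
time: 21.73
tool_pos: [0.3396, -0.2629, 0.1197]
tool_rot: [-0.002, 0.72, 0.694, -0.0]
contact_force: [1.0, -0.7, 0.6]
gripper_width: 1.0
grasp_force: 0.0
```

Request:
move_arm(increments=[0, 0, 10, 0, 1, 0, 0, 10, 0, 1, 0, 0, 0, 0, 1, 0, 0, 0, 0, 1])

```text
time: 22.07
tool_pos: [0.3427, -0.2623, 0.1001]
tool_rot: [-0.002, 0.719, 0.695, 0.0]
contact_force: [0.6, 0.3, 0.4]
gripper_width: 1.005
grasp_force: 0.0
```

```bash
python3 -c "
from h import *
from plant import manip
to(342,-263.5,0,-0.03)
w=wrist('w7')
print([w2px(w,(.342,-.2635,z)).round() for z in(.067,.046)])
m=cv2.inRange(cv2.cvtColor(w['image'],cv2.COLOR_BGR2HSV),(20,150,60),(35,255,255));n,l,s,c=cv2.connectedComponentsWithStats(m)
print([(s[i].tolist(),c[i].round(1)) for i in range(1,n) if s[i][4]>60])"
```

```text
t 22.07 pos [ 342.7 -262.3  100.1] th -0.034 tilt 0.0041 j [-0.83 -0.35  2.15  0.    1.35 -0.79] F [0.6 0.3 0.4] w 1.005 g 0.0
  d_tool now [ -1.6  -0.4 100.1] world d [  -0.7   -1.2 -100.1] spin -0.004
[array([281., 229.]), array([281., 220.])]
[([485, 0, 53, 150, 4681], array([510.5,  71.3])), ([271, 211, 22, 29, 518], array([281.4, 225.2])), ([179, 304, 73, 68, 3406], array([216.1, 334.6]))]
```

Request:
move_arm(increments=[-1.5, 0, 20, 0, 1, 0, 0, 30, 0, 1, 0, 0, 28, 0, 1, 0, 0, 15, 0, 1, 0, 0, 7, 0, 1, 0, 0, 0, 0, 1, 0, 0, 0, 0, 1])

```text
time: 22.7
tool_pos: [0.3437, -0.2654, 0.0027]
tool_rot: [0.0, 0.719, 0.695, 0.0]
contact_force: [-0.4, 0.5, -0.2]
gripper_width: 0.999
grasp_force: 0.0
```

Request:
move_arm(increments=[0, 0, 0, 0, 0.8, 0, 0, 0, 0, 0.6, 0, 0, 0, 0, 0.4, 0, 0, 0, 0, 0.3, 0, 0, 0, 0, 0.2, 0, 0, 0, 0, 0.1, 0, 0, 0, 0, 0.08, 0, 0, 0, 0, 0.08])

```text
time: 23.37
tool_pos: [0.3431, -0.2654, 0.0025]
tool_rot: [0.0, 0.719, 0.695, -0.0]
contact_force: [-0.7, -0.7, 2.6]
gripper_width: 0.181
grasp_force: 58.4
```

```bash
python3 -c "
from h import *
to(605.5,-114.5,100,-0.03)"
```

```text
t 23.37 pos [ 343.1 -265.4    2.5] th -0.035 tilt 0.0006 j [-0.83 -0.2   2.21 -0.    1.13 -0.8 ] F [-0.7 -0.7  2.6] w 0.181 g 58.4
  d_tool now [159.9 257.  -97.4] world d [262.4 150.9  97.5] spin -0.005
```

Request:
move_arm(increments=[0, 0, -15, 0, 0.08, 0, 0, -30, 0, 0.08, 0, 0, -35, 0, 0.08, 0, 0, -20, 0, 0.08, 12, 20, 0, 0, 0.08, 20, 33, 0, 0, 0.08, 20, 33, 0, 0, 0.08, 20, 33, 0, 0, 0.08])

```text
time: 24.03
tool_pos: [0.4656, -0.1965, 0.1022]
tool_rot: [0.0, 0.72, 0.694, 0.0]
contact_force: [-0.3, -0.3, 0.8]
gripper_width: 0.178
grasp_force: 58.5
```

Request:
move_arm(increments=[20, 33, 0, 0, 0.08, 20, 33, 0, 0, 0.08, 20, 33, 0, 0, 0.08, 16, 24, 0, 0, 0.08, 10, 14.5, 0, 0, 0.08, 0, 0, 0, 0, 0.08, 0, 0, 0, 0, 0.08, 0, 0, 0, 0, 0.08])

```text
time: 24.7
tool_pos: [0.6039, -0.1164, 0.1015]
tool_rot: [-0.001, 0.719, 0.695, -0.0]
contact_force: [-0.7, -0.6, -0.5]
gripper_width: 0.177
grasp_force: 58.5
```

```bash
python3 -c "
from h import *
from plant import manip
to(605,-116.5,8,-0.035)
s=manip.grab_frame('side');w=wrist('w8')
a=cv2.resize(s['image'][100:270,90:240],None,fx=3,fy=3);b=w['image'][:,150:500]
h=510;P=lambda i:cv2.copyMakeBorder(i,0,h-len(i),0,0,0)
cv2.imwrite('pics/b2.png',cv2.convertScaleAbs(np.hstack([P(a),P(b)]),alpha=1.3))"
```

```text
t 24.70 pos [ 603.9 -116.4  101.5] th -0.035 tilt 0.0014 j [-0.31  0.11  1.72 -0.    1.31 -0.28] F [-0.7 -0.6 -0.5] w 0.177 g 58.5
  d_tool now [-0.1  1.2 93.5] world d [  1.1  -0.1 -93.5] spin -0.0
```

View pics/b2.png

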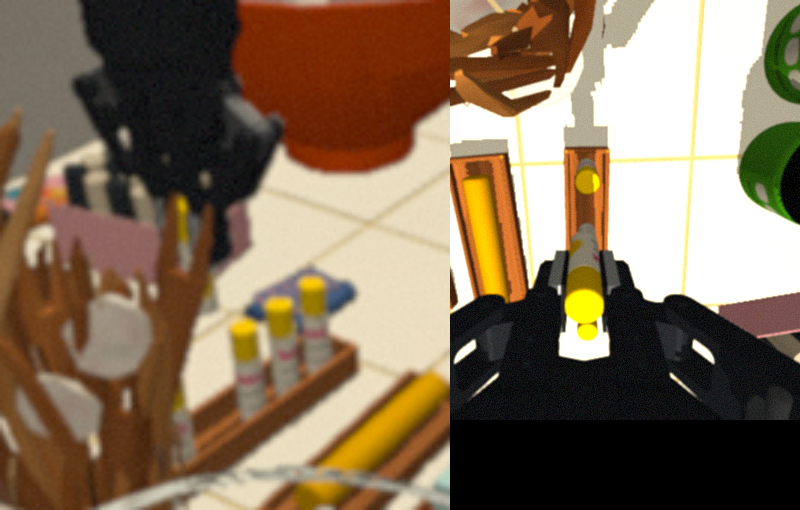

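The first balm stands upright in the near gap. The second is aligned over the far gap and clear of the twigs. Lowering it.

Request:
move_arm(increments=[0, 1, 10, 0, 0.08, 0, 0, 20, 0, 0.08, 0, 0, 20, 0, 0.08, 0, 0, 18, 0, 0.08, 0, 0, 14, 0, 0.08, 0, 0, 7, 0, 0.08, 0, 0, 3, 0, 0.08, 0, 0, 0, 0, 0.08])

```text
time: 25.47
tool_pos: [0.6053, -0.1163, 0.0095]
tool_rot: [-0.0, 0.72, 0.694, -0.0]
contact_force: [-0.3, -0.5, 0.1]
gripper_width: 0.18
grasp_force: 58.5
```

Request:
move_arm(increments=[0, 0, 1.5, 0, 0.08, 0, 0, 0.5, 0, 0.08, 0, 0, 0, 0, 0.08, 0, 0, 0, 0, 0.08])

```text
time: 25.8
tool_pos: [0.6064, -0.1164, 0.009]
tool_rot: [0.001, 0.719, 0.695, 0.0]
contact_force: [0.2, 0.2, -0.1]
gripper_width: 0.177
grasp_force: 58.5
```

Request:
move_arm(increments=[0, 0, 1, 0, 0.08, 0, 0, 0.5, 0, 0.08, 0, 0, 0, 0, 0.08, 0, 0, 0, 0, 0.25, 0, 0, 0, 0, 0.35, 0, 0, 0, 0, 0.45, 0, 0, 0, 0, 0.45, 0, 0, 0, 0, 0.45])

```text
time: 26.47
tool_pos: [0.6058, -0.1162, 0.0066]
tool_rot: [-0.0, 0.719, 0.695, -0.0]
contact_force: [-0.4, -0.8, 0.2]
gripper_width: 0.451
grasp_force: 0.0
```

Request:
move_arm(increments=[0, 0, -10, 0, 0.45, 0, 0, -20, 0, 0.45, 0, 0, -35, 0, 0.45, 0, 0, -38, 0, 0.45, 0, 0, -38, 0, 0.45, 0, 0, -38, 0, 0.45, 0, -20, -20, 0, 0.45, -30, -30, 0, 0, 0.45])

```text
time: 27.13
tool_pos: [0.5597, -0.1423, 0.2144]
tool_rot: [0.006, 0.717, 0.697, 0.004]
contact_force: [-0.1, -1.8, 1.7]
gripper_width: 0.449
grasp_force: 0.0
```

Request:
move_arm(increments=[-35, -20, 0, 0, 0.45, -35, -20, 0, 0, 0.45, -35, -20, 0, 0, 0.45, -35, -20, 0, 0, 0.45, -35, -20, 0, 0, 0.45, -35, 0, 0, 0, 0.45, 0, 0, 0, 0, 0.45, 0, 0, 0, 0, 0.45])

```text
time: 27.8
tool_pos: [0.4474, -0.3517, 0.2063]
tool_rot: [0.0, 0.72, 0.694, 0.0]
contact_force: [-0.4, -0.1, 0.1]
gripper_width: 0.45
grasp_force: 0.0
```

```bash
python3 -c "
from h import *
from plant import manip
to(400,-400,200,0)
t=manip.grab_frame('top');s=manip.grab_frame('side')
m=cv2.inRange(cv2.cvtColor(t['image'],cv2.COLOR_BGR2HSV),(20,150,60),(35,255,255));n,l,q,c=cv2.connectedComponentsWithStats(m)
for i in range(1,n):
  if 180<c[i][0]<270 and q[i][4]>20:print(q[i].tolist(),c[i].round(1),px2w(t,*c[i],.071).round(4))
a=cv2.resize(s['image'][150:300,130:270],None,fx=2.8,fy=2.8);b=cv2.resize(t['image'][135:270,180:275],None,fx=4,fy=4)
h=540;P=lambda i:cv2.copyMakeBorder(i,0,h-len(i),0,0,0)
cv2.imwrite('pics/e1.png',cv2.convertScaleAbs(np.hstack([P(a),P(b)]),alpha=1.3))"
```

```text
t 27.80 pos [ 447.4 -351.7  206.3] th -0.038 tilt 0.0005 j [-0.8  -0.08  1.74  0.    1.48 -0.76] F [-0.4 -0.1  0.1] w 0.45 g 0.0
  d_tool now [-50.1 -45.6   6.3] world d [-47.4 -48.3  -6.3] spin -0.038
[186, 141, 11, 10, 83] [190.9 145.5] [ 0.6039 -0.086   0.071 ]
[202, 141, 11, 10, 85] [207.  145.5] [ 0.603  -0.1163  0.071 ]
[217, 141, 11, 10, 82] [222.1 145.4] [ 0.6024 -0.1448  0.071 ]
[233, 141, 11, 10, 85] [238.2 145.6] [ 0.6014 -0.1751  0.071 ]
[248, 142, 12, 9, 79] [253.6 145.6] [ 0.6006 -0.2041  0.071 ]
[196, 188, 68, 14, 700] [228.9 194.3] [ 0.5096 -0.1561  0.071 ]
```

View pics/e1.png

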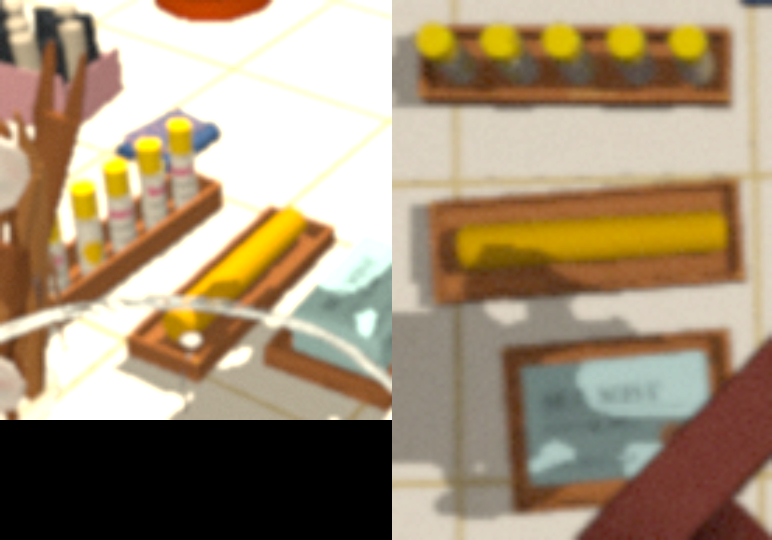

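All five balms stand in line, the two placed ones within about 1.5 mm of the middle of their gaps. The candle (about 5 mm off centre lengthwise) and the soap lie flat in their trays, and the gripper is clear. Handing in.

```bash
python3 -c "
from plant import manip
print(manip.job_done())"
```

```text
the job is handed in; nothing more can be done
None
```

The job is handed in: the final pictures show the candle and soap lying flat in their trays, both loose lip balms upright in the middle of the rack gaps, the rack's own three undisturbed, and everything released; the judge's verdict was not shown.

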